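Set and lock the sole-press air regulator

TASK

Set the air pressure for the sole press: on the regulator that has the sliding steel lock, turn the winged knob until its pointer stands on the long mark of its dial, and then push the forked lock fully home around the knob. Do not change the setting of the other regulator, the one without a lock.

Things in the scene. Friction and masses are not known exactly. Their poses are not given: they have to be found in the camera images.
- press_box: Fixed grey box of the regulator with the lock: 250 mm long (x), 110 wide (y), 45 high. Origin: centre of its underside. Its x axis points from the lock to the knob. The knob's axis is at x = +60 mm. Around it on the box's top lies a pale dial disc with short ticks and one long thick mark, which points from the knob along +x, away from the lock. A small gauge sticks out 57 mm beyond the +x end.
- press_knob (a joint): Black winged knob on that box, angle in rad; grows as it is turned clockwise seen from above; range 0 to 2.2. The pointer is on the long mark (wing along the box's +x) at 1.40. It starts between 0.05 and 0.9, has light friction (0.05 N m) and stays where it is left.
- press_knob_grip (a point): On that knob's upright axis, at gripping height, 82 mm above the table. x axis along the wing to the pointer nose (turns with the knob), z up. The wing is upright, 14 mm thick, its top 14 mm above this point and its foot 31 mm below, reaching 20 mm behind the axis and 29 mm ahead to a tapered nose; white line on its top towards the nose. Under it a skirt 50 mm across, 5 mm high.
- lock (a joint): Travel of the sliding lock in m along the box's +x: 0 fully back, 0.100 fully home around the knob (a stop). It starts between 0 and 0.015, has about 2 N of friction and stays where it is left.
- lock_grip (a point): Centre of the lock's upright grip block, 12 mm below its top, 80 mm above the table; block 24 mm long in x, 16 mm wide in y. x axis: the way it slides home, towards the knob; z up. Bare steel fork 54 mm wide, its top 22 mm below this point, two prongs (gap 26 mm) ending 72 mm ahead. Fully home, this point is 50 mm from the knob's axis and the prongs lie either side of the wing.
- other_pointer (a point): Pointer nose of the other regulator's knob, 27 mm from its axis, 82 mm above the table; x axis along its wing. An equal knob and dial on a shorter fixed grey box (130 by 110 by 45 mm high) that has no lock. To be left as it is.

How it is judged:
By the outcome, as a careful person would: the job done as asked, in the order asked, and still so for the second after the job is handed in, with the robot touching nothing.
It also fails if it takes over 48 s, if anything falls off the work surface, if the arm or the gripper's body presses on something with over 40 N, if the wrist force passes 120 N, or if a joint passes its speed limit or range.

ROBOT

A 7-joint arm with a two-finger parallel gripper is mounted at the origin on the work surface. World frame = base frame: x ahead of the robot, y to its left, z up, the work surface at z = 0. Lengths are in m, angles in rad, forces in N, time in s.
With the tool pointing down it reaches from about 0.35 to 0.9 m from the base axis. Payload 8.1 kg.
Tool frame: the origin (TCP) lies where the fingers leave the gripper's body, on its centre line; the fingertips stand 66 mm ahead of it and the grasp point (between the pads) lies 47 mm ahead of it (arm.tip_reach is the distance from the TCP to the fingertips, in m); z points along the fingers, y is the direction in which the jaws open and shut (so a half turn about z gives the same grasp; the last joint's range is limited). The gripper opens to 92 mm and grips with 3 to 60 N. Pads are 19 mm wide; open, the fingers measure 130 mm over their backs; the gripper's body (75 mm by 190 mm) begins 47 mm behind the grasp point.
Start: joints at [1.246, 0.434, 0.025, 1.573, -0.012, 1.134, -0.075], TCP at [0.137, -0.61, 0.292] pointing down, gripper open.
Joint ranges: [-2.62, 2.62], [-0.44, 2.09], [-1.27, 1.32], [0.08, 2.57], [-1.32, 4.46], [0.12, 2], [-2.74, 2.74]. Speed limits (rad/s): [2.22, 2.22, 3.01, 3.01, 3.14, 3.14, 3.14].

INTERFACE

Orientations are given as a rotation vector (axis times angle).
In Python, from cell import arm gives the robot as it stands.
- The arm moves only by the tool carry_out, never from a script. Its argument "plan" is a list of rows, each a list of 5 numbers: the shift along the world's x, y, z in cm, then the turn about the world's z in rad, then the finger opening in cm, from 0 to 9.18. In form: [[tx, ty, tz, spin, fingers], ...]. A call has 1 to 20 rows; each row is the pose to reach, as a shift and turn from the pose measured when the call began; what a row does not reach only later rows make up. A row lasts 1/10 s, in which the tool goes at most 50 mm and 8.59 degrees, less where a joint would pass 70% of its speed; a pose out of reach is approached as far as the arm can. A call with a gripper value outside its range is refused whole. The fingers move at their own pace and stop on an object; "squeeze" is the grip in N (left out, the last holds). Time passes only in rows, so rows that repeat a pose let the fingers close. It gives the time, the measured TCP pose, the force and the opening at its end, in the units of the state.
- arm.observe(): the state, without advancing time (a new reading comes with each control period).
- arm.get_image(name): name is "scene" or "top" or "wrist"; returns (picture, depth): 420x560x3 uint8, red, green, blue; 420x560 float32, m along the optical axis (not along the pixel's ray), 0 where there is no reading.
- arm.get_calibration(name): a dict with "intrinsics" (3x3 intrinsics, pixels), "D" ([k1, k2, p1, p2, k3] as OpenCV has them; the pictures are not rectified), "rvec" (rotation vector, rad) and "tvec" (3), from world to camera coordinates, as OpenCV has them; the wrist camera has in their place "tool_from_camera" (4x4, takes a point from camera to tool coordinates, whose origin is the TCP and whose axes are the flange's). Camera axes: x right, y down, z forward; pixel columns grow to the right and rows downward; lengths in m; the calibration is good to about 2 mm. A picture is of the moment at which its call begins: read the wrist's pose just before it. get_calibration takes no time and is no camera call.
- arm.sign_off(): hands the job in, once; it reports no verdict.
The state is a dict: "clock": time; "joints": joint angles; "dq": joint speeds; "joint_efforts": joint torques, N m; "position": TCP position; "ee_rot": TCP orientation; "force": force on the tool from outside, world axes, zero at the start; "ft_torque": the same for the moment, N m; "width": opening from 0.0 (shut) to 1.0 (fully open).
Only numpy, scipy, OpenCV 4.12 (cv2) and the standard library are available. Lean on these libraries where they do the work, as an engineer would, in place of code of your own. Each camera call takes 0.05 s, during which the arm holds its last target. There are 200 camera calls.

## Working session

There is one attempt and no reset: what is moved stays moved. The work goes in short steps, Python scripts to look and compute and a tool call to move; the robot and the scene stay as the last step left them, time stands still between calls to the robot, and variables do not carry over. Pictures are saved under pics/ and viewed, about 8 in all and at most 12, crops included, and the job is handed in when it is done.

Besides the shell and the picture viewer there is one more tool, called in YAML: its name, and indented under it one key for each argument. carry_out: Moves the arm, as the interface text tells. Its arguments: {"type":"object","properties":{"plan":{"type":"array"},"squeeze":{"type":"number"}},"required":["plan"]}

```bash
mkdir -p pics; ls; python3 - <<'E'
from cell import arm
import cv2,numpy as np
s=arm.observe();print(s)
for n in("top","scene"):
    p,d=arm.get_image(n);cv2.imwrite(f"pics/{n}1.png",p[:,:,::-1]);np.save(f"pics/{n}1.npy",d)
    print(arm.get_calibration(n))
print(arm.get_calibration("wrist"))
E
```

```text
pics
{'clock': 0.0, 'joints': array([ 1.24637309,  0.43525155,  0.02500658,  1.57412293, -0.0115933 ,
        1.133968  , -0.07512711]), 'dq': array([-3.46266193e-04, -1.33268656e-03,  2.06041412e-04,  1.28375778e-03,
        6.06297212e-06,  2.69296473e-03, -1.19365033e-03]), 'joint_efforts': array([-1.57033101e-03, -6.67862391e+01,  9.84345339e-01, -3.14457929e+01,
       -6.04927051e-02,  4.29895695e-02,  1.57472796e-04]), 'position': array([ 0.13734754, -0.60930008,  0.29141754]), 'ee_rot': array([-3.12075272e+00, -3.47356828e-01,  5.36826742e-04]), 'force': array([ 0.15859397, -0.66796147,  0.20882735]), 'ft_torque': array([0.03914348, 0.01897507, 0.03455192]), 'width': 0.9988725285677575}
{'intrinsics': array([[509.63252041,   0.        , 280.07234366],
       [  0.        , 509.63252041, 205.24950716],
       [  0.        ,   0.        ,   1.        ]]), 'D': array([-0.08985621,  0.        ,  0.        ,  0.        ,  0.        ]), 'rvec': array([ 2.1111924 , -2.13222787,  0.21723958]), 'tvec': array([0.00345107, 0.56605382, 1.11928676])}
{'intrinsics': array([[419.32506864,  
[... 228 characters left out ...]
.69837979,  2.80292001, -0.8076139 ]), 'tvec': array([ 0.50825368, -0.16827868,  1.08059426])}
{'intrinsics': array([[353.30071631,   0.        , 278.68623032],
       [  0.        , 353.30071631, 214.04263518],
       [  0.        ,   0.        ,   1.        ]]), 'D': array([0.01118144, 0.        , 0.        , 0.        , 0.        ]), 'tool_from_camera': array([[-8.24222456e-04, -9.53404953e-01, -3.01692421e-01,
         8.13441609e-02],
       [ 9.99999625e-01, -8.65907320e-04,  4.43558103e-06,
         3.51368970e-04],
       [-2.65466581e-04, -3.01692304e-01,  9.53405309e-01,
        -9.11363457e-02],
       [ 0.00000000e+00,  0.00000000e+00,  0.00000000e+00,
         1.00000000e+00]])}
```

View pics/top1.png

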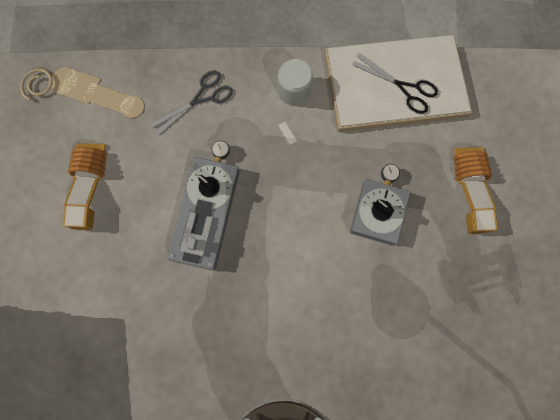

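View pics/scene1.png

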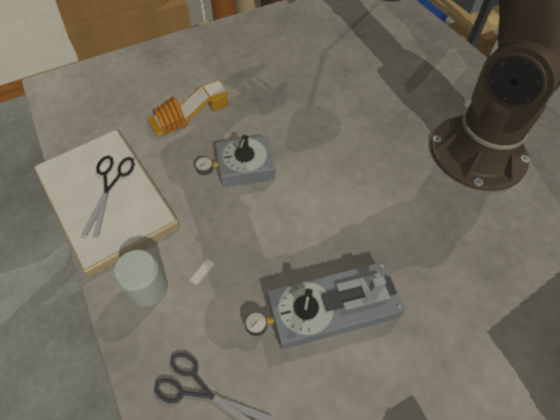

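The top view shows the press box, which has the lock, at left: knob about (209,186), lock block about (195,240). The other regulator is at right, with its knob about (382,211). Next I'll measure.

```bash
cat > h.py <<'E'
import cv2,numpy as np
from cell import arm
from scipy.spatial.transform import Rotation as R
def rays(c):
    v,u=np.mgrid[:420,:560]
    q=cv2.undistortPoints(np.stack([u,v],-1).reshape(-1,1,2).astype(float),c["intrinsics"],c["D"]).reshape(420,560,2)
    return np.dstack([q,np.ones((420,560))])
def pose(name,s=None):
    "world_from_camera rotation, origin"
    c=arm.get_calibration(name)
    if name=="wrist":
        T=c["tool_from_camera"];Q=R.from_rotvec(s["ee_rot"]).as_matrix()
        return c,Q@T[:3,:3],Q@T[:3,3]+s["position"]
    M=R.from_rotvec(c["rvec"]).as_matrix().T
    return c,M,-M@c["tvec"]
def cloud(name,d,s=None):
    c,M,o=pose(name,s)
    P=(rays(c)*d[...,None])@M.T+o
    P[d==0]=np.nan
    return P
def ortho(name,pic,s,x0,y0,ang,z,hw=.16,hh=.1,px=.0005):
    "rectified view of plane z: image right=+u (box x), up = +v"
    c,M,o=pose(name,s)
    n,m=int(2*hw/px),int(2*hh/px)
    r,k=np.mgrid[:m,:n]
    u=k*px-hw;v=hh-r*px
    W=np.stack([x0+u*np.cos(ang)-v*np.sin(ang),y0+u*np.sin(ang)+v*np.cos(ang),np.full(u.shape,z)],-1)
    rv=cv2.Rodrigues(M.T)[0];tv=-M.T@o
    p=cv2.projectPoints(W.reshape(-1,3),rv,tv,c["intrinsics"],c["D"])[0].reshape(m,n,2).astype(np.float32)
    return cv2.remap(pic,p[...,0],p[...,1],cv2.INTER_LINEAR)
E
python3 - <<'E'
from h import *
d=np.load("pics/top1.npy");P=cloud("top",d)
for b in((160,245,150,280),(345,415,175,250)):
    Q=P[b[2]:b[3],b[0]:b[1]].reshape(-1,3)
    m=(Q[:,2]>.035)&(Q[:,2]<.1)
    print(np.nanmedian(Q[m][:,2]))
    r=cv2.minAreaRect(Q[m][:,:2].astype(np.float32));print(r)
    k=Q[Q[:,2]>.075];print("high",len(k),k.round(3)[:40:2].tolist())
print(P[186,209],P[240,195],P[211,382],P[300,300])
E
```

```text
0.04713324968898136
((0.5716231465339661, 0.17312708497047424), (0.11193707585334778, 0.28587260842323303), 76.67212677001953)
high 233 [[0.629, 0.182, 0.098], [0.629, 0.178, 0.097], [0.629, 0.173, 0.097], [0.626, 0.18, 0.098], [0.627, 0.176, 0.094], [0.627, 0.171, 0.097], [0.624, 0.18, 0.098], [0.625, 0.176, 0.095], [0.624, 0.171, 0.098], [0.626, 0.168, 0.089], [0.622, 0.178, 0.096], [0.623, 0.174, 0.095], [0.621, 0.168, 0.099], [0.622, 0.164, 0.095], [0.62, 0.178, 0.094], [0.62, 0.173, 0.097], [0.62, 0.169, 0.097], [0.62, 0.164, 0.095], [0.619, 0.181, 0.091], [0.618, 0.176, 0.094]]
0.04665565086916712
((0.5680297017097473, -0.24215632677078247), (0.11178876459598541, 0.16338537633419037), 73.1104736328125)
high 160 [[0.57, -0.228, 0.097], [0.568, -0.221, 0.097], [0.568, -0.225, 0.098], [0.568, -0.219, 0.086], [0.565, -0.22, 0.1], [0.565, -0.225, 0.099], [0.565, -0.23, 0.097], [0.565, -0.218, 0.088], [0.564, -0.221, 0.095], [0.564, -0.226, 0.093], [0.564, -0.231, 0.094], [0.563, -0.235, 0.096], [0.564, -0.219, 0.084], [0.561, -0.22, 0.098], [0.561, -0.225, 0.098], [0.561, -0.229, 0.099], [0.56, -0.234, 0.1], [0.561, -0.219, 0.084], [0.559, -0.221, 0.095], [0.559, -0.225, 0.096]]
[0.60403077 0.15747319 0.0940608 ] [0.48255723 0.18695339 0.09070669] [ 0.5476351  -0.23457034  0.07028673] [ 0.35074745 -0.04678628  0.00193367]
```

carry_out:
  plan:
    - [43,77.5,0,-0.45,4.5]
    - [43,77.5,0,-0.45,4.5]
    - [43,77.5,0,-0.45,4.5]
    - [43,77.5,0,-0.45,4.5]
    - [43,77.5,0,-0.45,4.5]
    - [43,77.5,0,-0.45,4.5]
    - [43,77.5,0,-0.45,4.5]
    - [43,77.5,0,-0.45,4.5]
    - [43,77.5,0,-0.45,4.5]
    - [43,77.5,0,-0.45,4.5]
    - [43,77.5,0,-0.45,4.5]
    - [43,77.5,0,-0.45,4.5]
    - [43,77.5,0,-0.45,4.5]
    - [43,77.5,0,-0.45,4.5]
    - [43,77.5,0,-0.45,4.5]
    - [43,77.5,0,-0.45,4.5]
    - [43,77.5,0,-0.45,4.5]
    - [43,77.5,0,-0.45,4.5]
    - [43,77.5,0,-0.45,4.5]
    - [43,77.5,0,-0.45,4.5]

```text
clock: 2.1
position: [0.5671, 0.1664, 0.2907]
ee_rot: [-3.12, 0.355, 0.002]
force: [-0.4, -0.8, 0.0]
width: 0.492
```

```bash
python3 - <<'E'
from h import *
s=arm.observe();print(s["joints"].round(2))
p,d=arm.get_image("wrist");np.savez("pics/w1.npz",p=p,d=d,pos=s["position"],rot=s["ee_rot"])
P=cloud("wrist",d,s)
Q=P.reshape(-1,3);m=(Q[:,2]>.04)&(Q[:,2]<.05)
print(np.nanmedian(Q[m][:,2]),m.sum())
k=Q[m][:,:2].astype(np.float32);print(cv2.minAreaRect(k))
a=ortho("wrist",p,s,.567,.166,-.2266,.045,hw=.17,hh=.1)
b=ortho("wrist",p,s,.567,.166,-.2266,.095,hw=.17,hh=.1)
o=np.vstack([a,b])[:,:,::-1];cv2.imwrite("pics/w1o.png",cv2.resize(o,None,fx=.75,fy=.75))
E
```

```text
[-0.09  0.42 -0.4   1.63  0.17  1.13 -2.33]
0.04419606472522439 19514
((0.5815636515617371, 0.284853994846344), (0.3281577229499817, 0.24504448473453522), 76.77684020996094)
```

View pics/w1o.png

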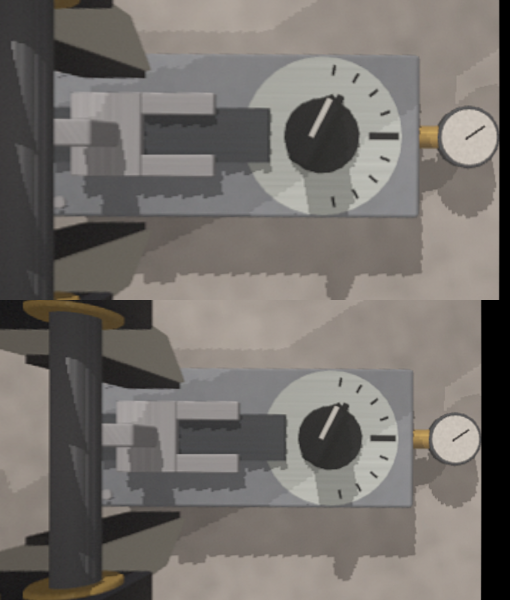

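The rectified view at the dial plane shows the knob's dial centre at about (324,136), the long mark at (384,136) and the box right edge at x=419. In the view at the wing-top plane, the white line runs (321,439) to (341,405), so the wing stands about 1.04 rad off the mark and the knob is at about 0.36. I'll check this against depth.

```bash
python3 - <<'E'
from h import *
f=np.load("pics/w1.npz");s=dict(position=f["pos"],ee_rot=f["rot"])
def box(Q):
    a=-.2266;c,n=np.cos(a),np.sin(a);x=Q[:,0]-.6134;y=Q[:,1]-.1651
    return np.c_[x*c+y*n,-x*n+y*c]
def rep(Q,tag):
  B=box(Q)
  for n,m in(("wing",(np.hypot(B[:,0],B[:,1])<.045)&(Q[:,2]>.085)&(Q[:,2]<.105)),("lock",(B[:,0]<-.09)&(B[:,0]>-.19)&(abs(B[:,1])<.03)&(Q[:,2]>.082)&(Q[:,2]<.1)),("fork",(B[:,0]<-.04)&(B[:,0]>-.1)&(abs(B[:,1])<.03)&(Q[:,2]>.053)&(Q[:,2]<.064))):
    b=B[m].astype(np.float32)*1e3
    if len(b)>5: print(tag,n,len(b),np.median(Q[m][:,2]),b.mean(0),cv2.minAreaRect(b),b.min(0),b.max(0),np.degrees(np.arctan(np.divide(*np.linalg.eigh(np.cov(b.T))[1][::-1,1]))))
rep(cloud("wrist",f["d"],s).reshape(-1,3),"wrist")
rep(cloud("top",np.load("pics/top1.npy")).reshape(-1,3),"top")
E
```

```text
wrist wing 948 0.09445027908110928 [0.41226232 1.4587353 ] ((0.44374942779541016, 2.3631744384765625), (44.60696792602539, 14.702259063720703), 63.18613815307617) [-15.143595 -18.957287] [14.055392 22.034775] 62.363280648185714
wrist lock 404 0.09046608159415587 [-138.50179     0.553642] ((-139.98379516601562, 0.6626129150390625), (15.240656852722168, 21.86293601989746), 89.88196563720703) [-150.93092     -6.9747066] [-129.05847     8.263392] 0.9336485014393529
wrist fork 856 0.05676255229156327 [-83.988365     0.86649346] ((-84.77574157714844, 0.6032199859619141), (53.98789596557617, 30.36316680908203), 89.86443328857422) [-99.99145  -26.412354] [-69.58992   27.602274] 89.99371227641262
top wing 128 0.09598692108181284 [-0.31397963 -1.62406   ] ((1.026674747467041, -0.04324531555175781), (45.12461853027344, 14.679866790771484), 63.17082214355469) [-13.929619 -22.349236] [13.392276 20.132475] 63.14972047826
top lock 87 0.09191496513105535 [-141.39023     -1.8788954] ((-140.95950317382812, -0.9396781921386719), (16.77267074584961, 23.741943359375), 89.2802505493164) [-152.89062    -9.421589] [-129.11093      7.3805337] -0.10832564897555894
top fork 272 0.056703884582982034 [-77.435875   -1.5131586] ((-70.04533386230469, -1.279184341430664), (59.60660171508789, 54.293312072753906), 0.08368340134620667) [-99.82416  -28.448318] [-40.222424  25.858463] -78.63282951231106
```

The depth fits agree: knob axis about (0.613, 0.165), wing 1.09 rad left of the mark, lock grip 140 mm behind the axis. I'll move over the knob and descend.

carry_out:
  plan:
    - [4.6,-0.1,0,0.15,4.5]
    - [4.6,-0.1,0,0.3,4.5]
    - [4.6,-0.1,0,0.45,4.5]
    - [4.6,-0.1,-1,0.6,4.5]
    - [4.6,-0.1,-3,0.75,4.5]
    - [4.6,-0.1,-5,0.9,4.5]
    - [4.6,-0.1,-7,1.05,4.5]
    - [4.6,-0.1,-8,1.09,4.5]
    - [4.6,-0.1,-8,1.09,4.5]
    - [4.6,-0.1,-10,1.09,4.5]
    - [4.6,-0.1,-12,1.09,4.5]
    - [4.6,-0.1,-13.5,1.09,4.5]
    - [4.6,-0.1,-15,1.09,4.5]
    - [4.6,-0.1,-16,1.09,4.5]
    - [4.6,-0.1,-16.1,1.09,4.5]
    - [4.6,-0.1,-16.1,1.09,4.5]
  squeeze: 15

```text
clock: 3.75
position: [0.6132, 0.1643, 0.13]
ee_rot: [2.854, 1.312, -0.002]
force: [-0.5, -0.1, 0.2]
width: 0.485
```

```bash
python3 - <<'E'
from h import *
s=arm.observe();print(s)
p,d=arm.get_image("wrist");cv2.imwrite("pics/w2.png",p[:,:,::-1])
E
```

```text
{'clock': 3.75, 'joints': array([ 0.02097214,  0.68719588, -0.56565385,  1.67617221,  0.44518951,
        0.91088919, -1.42955539]), 'dq': array([ 0.00137262, -0.01096589, -0.00738307, -0.00873546, -0.00191074,
        0.00304018,  0.00163391]), 'joint_efforts': array([ 2.18290655e-02, -7.30962753e+01, -1.06999809e+01, -2.43480062e+01,
        1.68521708e-02, -1.14888512e-01, -4.48734127e-02]), 'position': array([0.61316262, 0.16425286, 0.13003901]), 'ee_rot': array([ 2.85443909e+00,  1.31160643e+00, -1.66467981e-03]), 'force': array([-0.47976966, -0.09036757,  0.20720879]), 'ft_torque': array([ 0.00057905, -0.0381878 ,  0.01376289]), 'width': 0.48485612835457137}
```

View pics/w2.png

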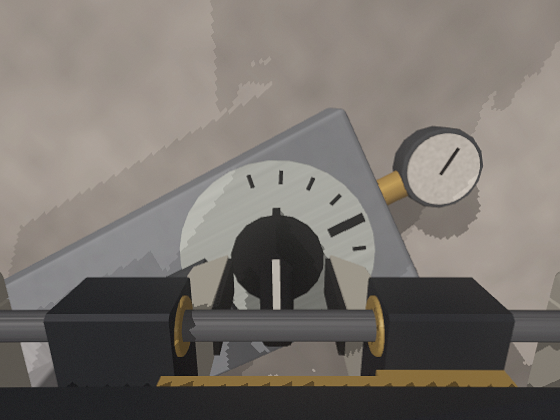

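The wing lies centred between the open pads at about (276,290), and the long mark is at (346,226). Grip and turn clockwise.

carry_out:
  plan:
    - [0,0,0,0,0.5]
    - [0,0,0,0,0.5]
    - [0,0,0,0,0.5]
    - [0,0,0,0,0.5]
    - [0,0,0,0,0.5]
    - [0,0,0,-0.1,0.5]
    - [0,0,0,-0.2,0.5]
    - [0,0,0,-0.3,0.5]
    - [0,0,0,-0.4,0.5]
    - [0,0,0,-0.5,0.5]
    - [0,0,0,-0.6,0.5]
    - [0,0,0,-0.7,0.5]
    - [0,0,0,-0.8,0.5]
    - [0,0,0,-0.9,0.5]
    - [0,0,0,-1.0,0.5]
    - [0,0,0,-1.09,0.5]
    - [0,0,0,-1.09,0.5]
    - [0,0,0,-1.09,0.5]
  squeeze: 15

```text
clock: 5.6
position: [0.6125, 0.166, 0.1306]
ee_rot: [-3.121, 0.353, 0.003]
force: [-3.7, 4.3, 2.4]
width: 0.153
```

```bash
python3 - <<'E'
from h import *
s=arm.observe();print(s["force"],s["ft_torque"],s["width"]*92,s["position"],2*np.arctan2(s["ee_rot"][1],s["ee_rot"][0]))
p,d=arm.get_image("wrist");cv2.imwrite("pics/w3.png",p[:,:,::-1])
E
```

```text
[-3.68318829  4.26887114  2.36844246] [ 0.93501946  0.99482336 -0.08077373] 14.033286524368078 [0.61246265 0.16598117 0.13061832] 6.058074315332897
```

View pics/w3.png

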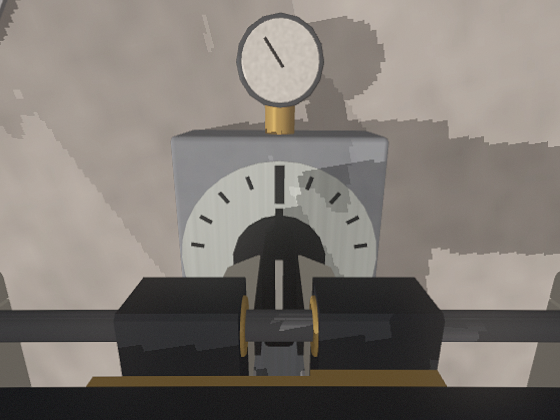

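The pointer, white line and long mark are all in line at column about 279. Release, rise and verify.

carry_out:
  plan:
    - [0,0,0,-1e-09,4.5]
    - [0,0,0,0,4.5]
    - [0,0,0,0,4.5]
    - [0,0,0,0,4.5]
    - [0,0,2,0,4.5]
    - [0,0,4,0,4.5]
    - [0,0,7,0,4.5]
    - [-2,0,11,0,4.5]
    - [-5,0.5,15,0,4.5]
    - [-6,1,16,0,4.5]
    - [-6,1,16,0,4.5]
    - [-6,1,16,0,4.5]
    - [-6,1,16,0,4.5]

```text
clock: 6.95
position: [0.5528, 0.175, 0.2888]
ee_rot: [3.121, -0.354, -0.006]
force: [0.1, 0.5, -0.4]
width: 0.489
```

```bash
cat > chk.py <<'E'
from h import *
import sys
s=arm.observe();print(s["position"],2*np.arctan(s["ee_rot"][1]/s["ee_rot"][0]),s["force"])
p,d=arm.get_image("wrist")
Q=cloud("wrist",d,s).reshape(-1,3)
a=-.2266;c,n=np.cos(a),np.sin(a);x=Q[:,0]-.6134;y=Q[:,1]-.1651
B=np.c_[x*c+y*n,-x*n+y*c]
for t,m in(("wing",(np.hypot(B[:,0],B[:,1])<.045)&(B[:,0]>-.024)&(Q[:,2]>.085)&(Q[:,2]<.105)),("lock",(B[:,0]<-.03)&(B[:,0]>-.19)&(abs(B[:,1])<.03)&(Q[:,2]>.082)&(Q[:,2]<.1)),("fork",(B[:,0]<.08)&(B[:,0]>-.1)&(abs(B[:,1])<.03)&(Q[:,2]>.053)&(Q[:,2]<.064))):
    b=B[m].astype(np.float32)*1e3
    if len(b)>5: print(t,len(b),np.median(Q[m][:,2]),b.mean(0),cv2.minAreaRect(b))
X,Y=.6134-.04*c,.1651-.04*n
o=np.vstack([ortho("wrist",p,s,X,Y,a,z,hw=.17,hh=.07) for z in(.047,.096)])[:,:,::-1]
cv2.imwrite(sys.argv[1],o)
E
python3 chk.py pics/w4.png
```

```text
[0.55279831 0.17501812 0.28881291] -0.22594892779093348 [ 0.14598243  0.53549895 -0.43032492]
wing 962 0.09445408979812894 [0.7409237  0.20208988] ((1.8586177825927734, 0.2978172302246094), (13.751557350158691, 44.410091400146484), 89.97074127197266)
lock 468 0.09055579899444083 [-139.62039      0.8354533] ((-141.15240478515625, 1.051687240600586), (15.76978874206543, 24.513385772705078), 89.9878921508789)
fork 909 0.05676948494151157 [-80.99125      0.48317254] ((-36.16925811767578, 1.2484779357910156), (127.94239807128906, 53.75532150268555), 0.7128126621246338)
```

View pics/w4.png

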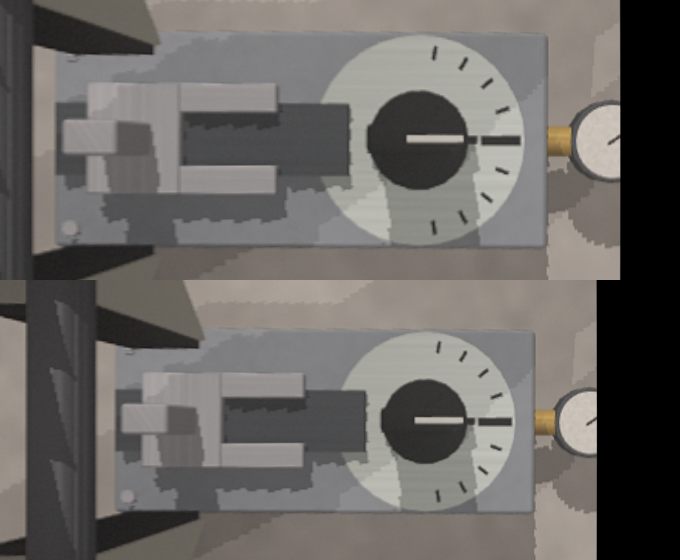

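The pointer sits on the long mark with the wing angle within 0.1° of the box axis. The lock grip is 140.5 mm behind the axis. I'll go to the lock.

carry_out:
  plan:
    - [-4,1.2,0,0,4.5]
    - [-7.6,2.2,0,0,4.5]
    - [-7.6,2.2,-2,0,4.5]
    - [-7.6,2.2,-5,0,4.5]
    - [-7.6,2.2,-8,0,4.5]
    - [-7.6,2.2,-11,0,4.5]
    - [-7.6,2.2,-13,0,4.5]
    - [-7.6,2.2,-15,0,4.5]
    - [-7.6,2.2,-16,0,4.5]
    - [-7.6,2.2,-16,0,4.5]
    - [-7.6,2.2,-16,0,4.5]
    - [-7.6,2.2,-16,0,1]
    - [-7.6,2.2,-16,0,1]
    - [-7.6,2.2,-16,0,1]
    - [-7.6,2.2,-16,0,1]
    - [-7.6,2.2,-16,0,1]
  squeeze: 25

```text
clock: 8.6
position: [0.4771, 0.1978, 0.1292]
ee_rot: [-3.12, 0.354, 0.005]
force: [-0.1, 3.3, 1.5]
width: 0.174
```

Gripped the 16 mm block. Slide home.

carry_out:
  plan:
    - [0.8,-0.18,0,0,1]
    - [1.6,-0.37,0,0,1]
    - [2.4,-0.55,0,0,1]
    - [3.2,-0.74,0,0,1]
    - [4.0,-0.92,0,0,1]
    - [4.8,-1.11,0,0,1]
    - [5.6,-1.29,0,0,1]
    - [6.4,-1.48,0,0,1]
    - [7.2,-1.66,0,0,1]
    - [8.0,-1.84,0,0,1]
    - [8.5,-1.96,0,0,1]
    - [8.8,-2.03,0,0,1]
    - [9.0,-2.08,0,0,1]
    - [9.15,-2.11,0,0,1]
    - [9.25,-2.13,0,0,1]
    - [9.25,-2.13,0,0,1]

```text
clock: 10.2
position: [0.5661, 0.1771, 0.1291]
ee_rot: [3.121, -0.351, -0.014]
force: [-16.2, -1.5, 15.9]
width: 0.171
```

carry_out:
  plan:
    - [0.2,-0.05,0,0,1]
    - [0.4,-0.09,0,0,1]
    - [0.4,-0.09,0,0,1]

```text
clock: 10.5
position: [0.5666, 0.1771, 0.1291]
ee_rot: [3.12, -0.349, -0.024]
force: [-16.2, 0.5, 15.3]
width: 0.175
```

It is at the stop. Release, rise and check.

carry_out:
  plan:
    - [0,0,0,0,4.5]
    - [0,0,0,0,4.5]
    - [0,0,0,0,4.5]
    - [0,0,0,0,4.5]
    - [0,0,2,0,4.5]
    - [0,0,5,0,4.5]
    - [0,0,9,0,4.5]
    - [-1,0.2,13,0,4.5]
    - [-1,0.2,16,0,4.5]
    - [-1,0.2,16,0,4.5]
    - [-1,0.2,16,0,4.5]
    - [-1,0.2,16,0,4.5]

```text
clock: 11.7
position: [0.5563, 0.1786, 0.2878]
ee_rot: [3.119, -0.349, -0.027]
force: [0.2, -0.7, -0.1]
width: 0.487
```

```bash
python3 chk.py pics/w5.png
```

```text
[0.55631501 0.17861382 0.28784775] -0.22295352940040628 [ 0.23774401 -0.67798019 -0.13585006]
wing 949 0.09445673730384507 [1.0829664  0.15211974] ((1.6010055541992188, -0.08762073516845703), (13.404200553894043, 45.16524124145508), 89.67088317871094)
lock 544 0.09057498454519528 [-49.66891      0.28899026] ((-50.5052375793457, 0.19928503036499023), (15.338425636291504, 23.481754302978516), 89.92572784423828)
fork 3939 0.05670401184554008 [-25.649311     0.35626978] ((-21.501815795898438, 0.27034950256347656), (54.019859313964844, 99.45696258544922), 89.7514877319336)
```

View pics/w5.png

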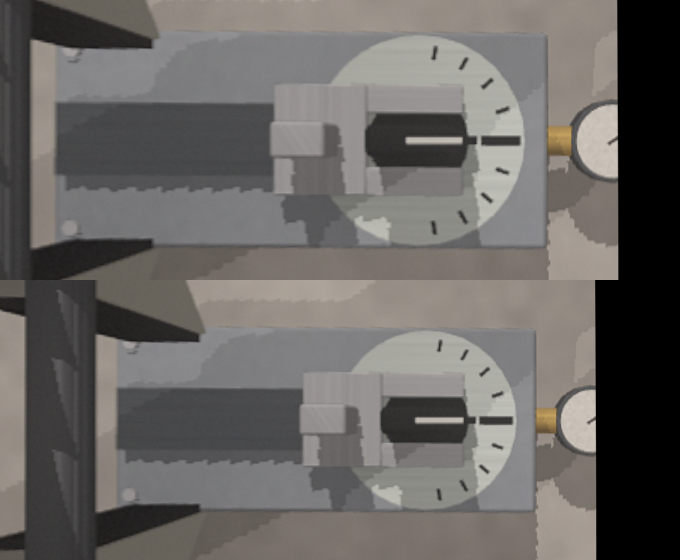

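The lock is home: the block is 50 mm from the axis and the prongs sit either side of the wing. The pointer is on the mark. Hand in.

```bash
python3 -c "
from cell import arm
print(arm.sign_off())"
```

```text
the job is handed in; nothing more can be done
None
```

I set the press regulator's knob to the long mark, pushed the forked lock fully home, and handed the job in at about 11.8 s of the 48 s allowed.

- **Knob:** I gripped the winged knob and turned it about 1.09 rad clockwise. After release the pointer was on the long mark. After locking, the wing was still within about 0.4° of the box's axis.
- **Lock:** I gripped the block and slid it about 91 mm until it stopped. A further push moved it only 0.5 mm, with about 16 N of resistance. The last camera check put the block about 50 mm from the knob's axis, with a prong on each side of the wing.
- **Other regulator:** The arm never went down near it. I did not take another picture of it at the end.
- **Forces and checks:** The highest force reading at the end of any move was about 23 N, when the lock was against its stop. No check failed. The depth fits agreed with each other to about 2 mm.

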